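Transfer a row of sample vials to a second tray in reverse order

ROBOT

A 7-joint arm with a two-finger parallel gripper is mounted at the origin on the work surface. World frame = base frame: x ahead of the robot, y to its left, z up, the work surface at z = 0. Lengths are in mm, angles in rad, forces in N, time in s.
With the tool pointing down it reaches from about 425 to 975 mm from the base axis. Payload 16.7 kg.
Tool frame: the origin (TCP) lies between the finger pads; the fingertips stand 17 mm ahead of it and the grasp point (between the pads) lies 2 mm behind it; z points along the fingers, y is the line along which they close (so a half turn about z gives the same grasp; the last joint's range is limited). The gripper opens to 85 mm and grips with 20 to 120 N. Pads are 22 mm wide; open, the fingers measure 114 mm over their backs; the gripper's body (76 mm by 85 mm) begins 54 mm behind the grasp point. The pads swing forward as they close: fully open they stand 13 mm farther back than shut.
Start: joints at [0.975, 0.426, 0.074, 1.606, -0.034, 1.111, -0.067], TCP at [291.62, -608.716, 248.302] pointing down, gripper open.
Joint ranges: [-2.85, 2.85], [-0.5, 2.14], [-1.23, 1.37], [0.21, 2.46], [-1.02, 4.16], [0.16, 2.05], [-2.73, 2.73]. Speed limits (rad/s): [1.89, 1.89, 2.39, 2.39, 3.01, 3.01, 3.01].

INTERFACE

Orientations are given as a unit quaternion [x, y, z, w].
In Python, from cell import ctrl gives the robot as it stands.
- The arm moves only by the shell command python3 -m creep 'ROWS' [FORCE]. ROWS is JSON, a list of rows, each an object with "gripper": the gripper's target within -1 to 1 (shut at 1, half-way at 0, fully open at -1); "linear": the shift along the tool's x, y, z in mm, a list of three; "rot": the turn, a rotation vector about the tool's x, y, z in degrees, a list of three. In form: [{"gripper": gripper, "linear": [dx, dy, dz], "rot": [rx, ry, rz]}, ...]. A call has 1 to 20 rows; each row is the pose to reach, as a shift and turn from the pose commanded when the call began, along the tool's axes at that moment; what a row does not reach only later rows make up. A row lasts 1/10 s, in which the tool goes at most 50 mm and 8.59 degrees, less where a joint would pass 70% of its speed; a pose out of reach is approached as far as the arm can. A call with a gripper value outside its range is refused whole. The fingers move at their own pace and stop on an object; FORCE is the grip in N (left out, the last holds). Time passes only in rows, so rows that repeat a pose let the fingers close. It gives the time, the measured TCP pose, the force, the opening and the grip force at its end, in the units of the state.
- ctrl.observe(): the state, without advancing time (a new reading comes with each control period).
- ctrl.get_image(name): name is "scene" or "top" or "wrist"; returns the picture (420x560x3 uint8, red, green, blue); there is no depth.
- ctrl.calibration(name): a dict with "intrinsics" (3x3 intrinsics, pixels), "eye" and "orientation" of the camera in the world. Camera axes: x right, y down, z forward; pixel columns grow to the right and rows downward; lengths in mm; the calibration is good to about 2 mm. A picture is of the moment at which its call begins: read the wrist's pose just before it. calibration takes no time and is no camera call; for the wrist camera it gives the pose at the moment of the call.
- ctrl.hand_in(): hands the job in; it is judged then, once.
Trained networks look in the newest picture that a camera, given by its name, has taken for a name from the list of things; names that differ only in an ending like _2 or _b are one class to them, and where a whole thing is asked for, a point or a joint stands for the part that bears it (a point fixed in the world has none). Each returns a list of dicts, best first, with "conf" (0 to 1); they miss things now and then, are a little off and sometimes report something else, mostly with a low value. They report only what shows in the picture. A call takes as long as a camera call. They do not tell look-alikes from the thing itself.
- ctrl.silhouettes(camera, label): "region" (420x560 bool, what is visible of it) and "location" ([column, row] in pixels, amid what is visible of it).
The state is a dict: "time_s": time; "joint_pos": joint angles; "dq": joint speeds; "joint_efforts": joint torques, N m; "ee_pos": TCP position; "tcp_rot": TCP orientation; "contact_force": force on the tool from outside, world axes, zero at the start; "wrist_torque": the same for the moment, N m; "grip_width": finger opening in mm; "gripper_force": force on a finger pad.
Only numpy, scipy, OpenCV 4.12 (cv2) and the standard library are available. Lean on these libraries where they do the work, as an engineer would, in place of code of your own. Each camera call takes 0.05 s, during which the arm holds its last target. There are 200 camera calls.

TASK

Move the four vials from the full blue tray into the empty one, one to a pocket and in reverse order as counted from each tray's carrying lug: the vial nearest the lug of the full tray goes into the pocket farthest from the lug of the empty tray, and so on, until the vial that was farthest from the lug stands nearest to it. Keep every vial upright all the way and leave all four standing on the pocket floors, released and still.

Things in the scene. Friction and masses are not known exactly. Their poses are not given: they have to be found in the camera images.
- full_tray: Blue tray holding the vials: one row of 4 pockets, 204 x 54 x 18 mm, fixed to the bench. Origin: middle of its underside, at bench level; z up. Its x axis runs along the row towards the carrying lug, a flat blue lug (26 x 36 mm, white sticker on top) at the +x end only. Pocket centres: x = 75 (nearest the lug), 25, -25, -75 mm, y = 0. Pockets: 46 x 46 mm inside, 4 mm walls, top of walls 18 mm up.
- empty_tray: The other blue tray, empty at the start, the destination: same size, pockets, origin, axes and lug (at its +x end only) as the full tray, also fixed. A round grey pad is fixed in each pocket; in both trays a vial stands with its underside 6 mm above the bench (on the pad).
- tube: Slim white plastic tube with a grey screw cap, the tallest: 25 mm across and straight up to 60 mm, the cap 28 mm across from 60 to 75 mm (total 75 mm). Origin: centre of its underside; z up its axis. Loose, about 45 g, rigid; stands in a pocket of the full tray.
- jar: Squat white plastic jar with a flat grey lid of the same width: 33 mm across, 60 mm high, straight all the way up. Origin: centre of its underside; z up its axis. Loose, about 45 g, rigid; stands in a pocket of the full tray.
- dropper: White plastic dropper bottle with a pointed top: 28 mm across and straight up to 53 mm, then narrowing to a thin nozzle that ends at 73 mm. Origin: centre of its underside; z up its axis. Loose, about 45 g, rigid; stands in a pocket of the full tray.
- square_bottle: White plastic bottle of square section, 28 x 28 mm up to 54 mm, sides along its x and y axes and nearly parallel to the tray's at the start, with a round grey cap 19 mm across on top (total 66 mm). Origin: centre of its underside; z up its axis. Loose, about 45 g, rigid; stands in a pocket of the full tray.
- pad1: Round grey pad, 40 mm across and 2 mm thick, fixed in the full tray's pocket in which the tube stands at the start; it marks that pocket for good. Origin: centre of its underside, 4 mm above the bench.
- pad2: Round grey pad, 40 mm across and 2 mm thick, fixed in the full tray's pocket in which the jar stands at the start; it marks that pocket for good. Origin: centre of its underside, 4 mm above the bench.
- pad3: Round grey pad, 40 mm across and 2 mm thick, fixed in the full tray's pocket in which the dropper stands at the start; it marks that pocket for good. Origin: centre of its underside, 4 mm above the bench.
- pad4: Round grey pad, 40 mm across and 2 mm thick, fixed in the full tray's pocket in which the square bottle stands at the start; it marks that pocket for good. Origin: centre of its underside, 4 mm above the bench.
There are look-alikes about, which are no part of the job. What is shaped like the full_tray but green is not meant. Leave any black look-alike of the dropper alone.

How it is judged:
By the outcome, as a careful person would: the job done as asked, in the order asked, and still so for the second after the job is handed in, with the robot touching nothing.
It also fails if it takes over 96 s, if anything falls off the work surface, if the arm or the gripper's body presses on something with over 40 N, if the wrist force passes 120 N, or if a joint passes its speed limit or range.

## Working session

There is one attempt and no reset: what is moved stays moved. The work goes in short steps, Python scripts to look and compute and a shell command to move; the robot and the scene stay as the last step left them, time stands still between calls to the robot, and variables do not carry over. Pictures are saved under pics/ and viewed, at most 14 in all, crops included, and the job is handed in when it is done.

```bash
mkdir -p pics; ls
python3 - <<'E'
from cell import ctrl
import cv2, numpy as np
for n in ("top","scene"):
    im=ctrl.get_image(n); cv2.imwrite(f"pics/{n}0.png",im[:,:,::-1])
    c=ctrl.calibration(n); print(n,{k:np.round(v,3).tolist() for k,v in c.items()})
s=ctrl.observe(); print({k:np.round(v,3).tolist() for k,v in s.items()})
E
```

```text
pics
top {'intrinsics': [[394.845, 0.0, 284.337], [0.0, 394.845, 209.926], [0.0, 0.0, 1.0]], 'eye': [362.217, -70.972, 870.073], 'orientation': [-0.7, 0.712, -0.044, 0.038]}
scene {'intrinsics': [[469.793, 0.0, 282.974], [0.0, 469.793, 207.251], [0.0, 0.0, 1.0]], 'eye': [957.763, -795.18, 963.852], 'orientation': [0.882, 0.281, -0.121, -0.357]}
{'time_s': 0.1, 'joint_pos': [0.974, 0.427, 0.074, 1.607, -0.034, 1.111, -0.067], 'dq': [0.001, -0.002, -0.001, -0.001, -0.0, -0.0, -0.002], 'joint_efforts': [0.012, -95.153, 3.774, -46.441, 0.02, 0.006, -0.0], 'ee_pos': [291.506, -608.446, 247.698], 'tcp_rot': [0.975, 0.222, -0.0, -0.001], 'contact_force': [0.121, -0.315, -0.283], 'wrist_torque': [0.005, -0.007, -0.003], 'gripper_force': 0.0, 'grip_width': 85.573}
```

View pics/top0.png

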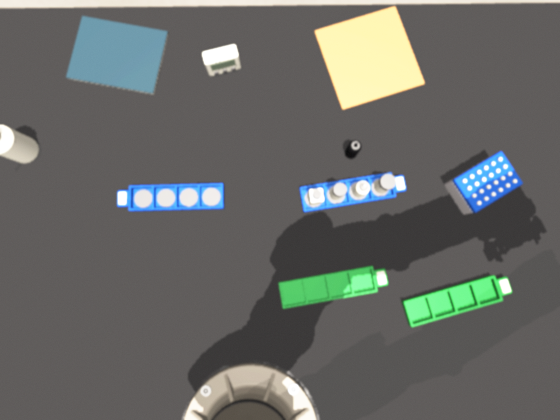

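View pics/scene0.png

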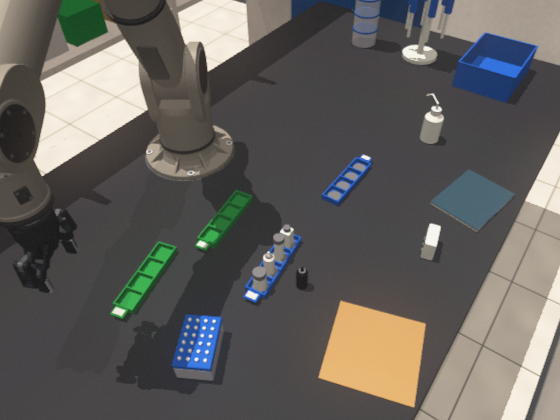

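The top view shows the full blue tray at about (348,192), with its lug at (400,184). The empty blue tray is at (177,197), with its lug at (123,198). Possible mix-ups are the green trays at (330,287) and (455,300), the black dropper at (353,147), and the blue rack at (488,182). I choose the blue trays and will now measure them and check a close crop.

```bash
cat > h.py <<'E'
from cell import ctrl
import cv2, numpy as np
from scipy.spatial.transform import Rotation as R
def ray(n,px,z,c=None):
    c=c or ctrl.calibration(n); K=np.array(c["intrinsics"]); Rm=R.from_quat(c["orientation"]).as_matrix(); e=np.array(c["eye"])
    d=Rm@np.linalg.solve(K,[px[0],px[1],1]); return e+d*(z-e[2])/d[2]
def go(pos,yaw=None):
    """shift+turn in tool axes; yaw = world angle (deg) of tool y axis, mod 180"""
    s=ctrl.observe(); r=R.from_quat(s["tcp_rot"]); M=r.as_matrix()
    lin=M.T@(np.array(pos)-s["ee_pos"]); rv=np.zeros(3)
    if yaw is not None:
        out=[]
        for k in (0,180):
            a=np.radians(yaw+k); y=np.array([np.cos(a),np.sin(a),0]); z=np.array([0,0,-1.]); x=np.cross(y,z)
            out.append(np.degrees((r.inv()*R.from_matrix(np.c_[x,y,z])).as_rotvec()))
        rv=out
    print("lin",lin.round(1),"rot",np.round(rv,1).tolist(),"tcp",np.round(s["ee_pos"],1),"j7",round(s["joint_pos"][6],2))
E
python3 - <<'E'
from h import *
im=cv2.imread("pics/top0.png"); hsv=cv2.cvtColor(im,cv2.COLOR_BGR2HSV)
blue=cv2.inRange(hsv,(100,150,90),(125,255,255))
for nm,(x0,x1,y0,y1),lug in (("full",(285,412,165,220),(400,184)),("empty",(110,232,172,220),(123,198))):
    m=np.zeros_like(blue); m[y0:y1,x0:x1]=blue[y0:y1,x0:x1]
    p=np.argwhere(m)[:,::-1]; W=np.array([ray("top",q,18)[:2] for q in p],np.float32)
    rect=cv2.minAreaRect(W); print(nm,"blue rect",rect, "lug",ray("top",lug,18).round(1))
for l in ("tube","jar","dropper","square_bottle","full_tray","empty_tray"):
    for d in ctrl.silhouettes("top",l)[:4]: print(l,round(d["conf"],2),np.round(d["location"],1),d["region"].sum())
a=cv2.resize(im[165:220,285:412],None,fx=5,fy=5,interpolation=cv2.INTER_CUBIC); b=cv2.resize(im[172:220,110:232],None,fx=5,fy=5,interpolation=cv2.INTER_CUBIC)
b=cv2.copyMakeBorder(b,0,0,0,a.shape[1]-b.shape[1],0); cv2.imwrite("pics/crop1.png",np.vstack([a,b]))
E
```

```text
full blue rect ((502.0351257324219, -228.798583984375), (57.927146911621094, 228.72682189941406), 8.398661613464355) lug [ 515.2 -334.2   18. ]
empty blue rect ((495.2865905761719, 168.55368041992188), (57.55662155151367, 229.95863342285156), 0.5313581824302673) lug [494.1 270.9  18. ]
tube 0.65 [337.  190.6] 187
jar 0.85 [385.7 181.4] 308
dropper 0.68 [359.3 187.8] 236
dropper 0.59 [348.7 150.7] 201
square_bottle 0.57 [316.2 194.7] 218
full_tray 0.84 [330.6 284.6] 2736
full_tray 0.81 [456.7 297.8] 2836
full_tray 0.75 [348.9 194.3] 1137
empty_tray 0.68 [173.  196.6] 2631
empty_tray 0.66 [353.  192.7] 75
```

View pics/crop1.png

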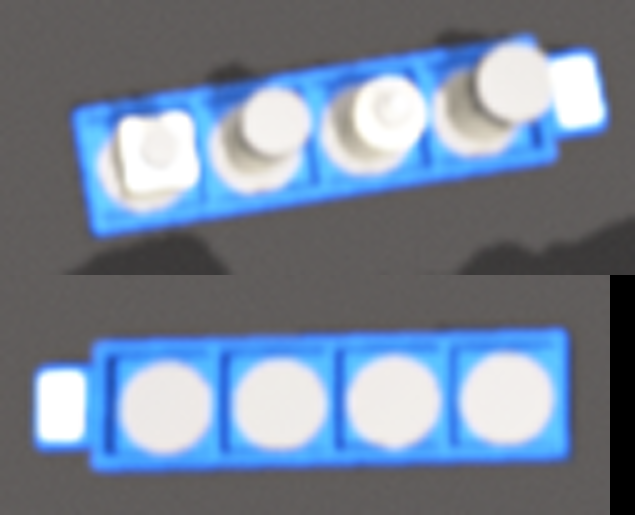

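The crop shows the order from the lug in the full tray as jar (388,182), dropper (363,188), tube (340,189), square bottle (316,196). The empty tray's lug is at the left. Next I refine the vial centres and work out the first reach.

```bash
cat >> h.py <<'E'
def tray(c,u): u=np.array(u)/np.hypot(*u); return {k:(np.array(c)+k*u) for k in (75,25,-25,-75)}
F=tray((500.1,-215.9),(0.146,-0.989)); E=tray((495.4,155.5),(-0.0093,1.0))
YF,YE=8.4,0.5
E
python3 - <<'E'
from h import *
for n,k,px,z in (("jar",75,(388,181.6),66),("dropper",25,(363,185.6),79),("tube",-25,(340.2,189.4),81),("sq",-75,(316.2,195.6),60)):
    print(n,F[k].round(1),ray("top",px,z)[:2].round(1))
for k,px in zip((75,25,-25,-75),((165,407),(279,405),(394,401),(506,398))):
    print(k,E[k].round(1),ray("top",(110+px[0]/5,172+(px[1]-275)/5),6)[:2].round(1))
go((*F[75],150),YF)
c=ctrl.calibration("wrist"); s=ctrl.observe(); M=R.from_quat(s["tcp_rot"]); print((M.inv().apply(np.array(c["eye"])-s["ee_pos"])).round(1),(M.inv()*R.from_quat(c["orientation"])).as_matrix().round(2))
E
```

```text
jar [ 511.1 -290.1] [ 512.  -294.7]
dropper [ 503.8 -240.6] [ 502.2 -239.7]
tube [ 496.4 -191.2] [ 494.8 -192.7]
sq [ 489.1 -141.7] [ 486.1 -145.6]
75 [494.7 230.5] [494.3 231.7]
25 [495.2 180.5] [494.4 181.6]
-25 [495.6 130.5] [495.4 131. ]
-75 [496.1  80.5] [495.9  81.6]
lin [ 335.5 -192.5   98.2] rot [[-0.0, -0.0, -72.8], [-0.0, 0.0, 107.2]] tcp [ 291.6 -608.7  248.2] j7 -0.07
[ 7.580e+01  1.000e-01 -1.242e+02] [[ 0.   -0.96 -0.29]
 [ 1.    0.    0.  ]
 [ 0.   -0.29  0.96]]
```

```bash
python3 -m creep '[{"gripper":-1,"linear":[335,-192,98],"rot":[0,0,-72.8]},{"gripper":-1,"linear":[335,-192,98],"rot":[0,0,-72.8]},{"gripper":-1,"linear":[335,-192,98],"rot":[0,0,-72.8]},{"gripper":-1,"linear":[335,-192,98],"rot":[0,0,-72.8]},{"gripper":-1,"linear":[335,-192,98],"rot":[0,0,-72.8]},{"gripper":-1,"linear":[335,-192,98],"rot":[0,0,-72.8]},{"gripper":-1,"linear":[335,-192,98],"rot":[0,0,-72.8]},{"gripper":-1,"linear":[335,-192,98],"rot":[0,0,-72.8]},{"gripper":-1,"linear":[335,-192,98],"rot":[0,0,-72.8]},{"gripper":-1,"linear":[335,-192,98],"rot":[0,0,-72.8]},{"gripper":-1,"linear":[335,-192,98],"rot":[0,0,-72.8]},{"gripper":-1,"linear":[335,-192,98],"rot":[0,0,-72.8]},{"gripper":-1,"linear":[335,-192,98],"rot":[0,0,-72.8]},{"gripper":-1,"linear":[335,-192,98],"rot":[0,0,-72.8]},{"gripper":-1,"linear":[335,-192,98],"rot":[0,0,-72.8]}]' 30
python3 - <<'E'
from h import *
go((511.5,-292,44),YF)
im=ctrl.get_image("wrist"); cv2.imwrite("pics/w1.png",im[:,:,::-1])
E
```

```text
time_s: 1.9
ee_pos: [510.7, -291.1, 150.4]
tcp_rot: [0.654, 0.757, 0.0, 0.0]
contact_force: [0.4, 0.9, -0.1]
grip_width: 85.4
gripper_force: 0.0
lin [ -1.    0.7 106.4] rot [[0.0, 0.0, -0.1], [0.0, -0.0, 179.9]] tcp [ 510.7 -291.1  150.4] j7 0.42
```

View pics/w1.png

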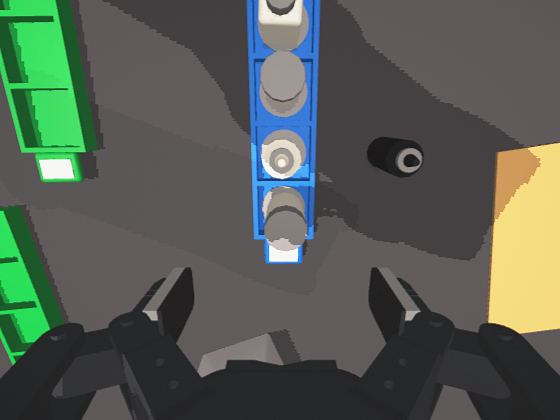

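The wrist view shows the tray centred between the fingers, with the jar lid at (286,228) about on the finger axis. The black dropper at (405,160) is clear to the right. Now descend and grip the jar.

```bash
python3 -m creep '[{"gripper":-0.4,"linear":[-1,1,40],"rot":[0,0,0]},{"gripper":-0.4,"linear":[-1,1,75],"rot":[0,0,0]},{"gripper":-0.4,"linear":[-1,1,95],"rot":[0,0,0]},{"gripper":-0.4,"linear":[-1,1,106],"rot":[0,0,0]},{"gripper":-0.4,"linear":[-1,1,106],"rot":[0,0,0]},{"gripper":1,"linear":[-1,1,106],"rot":[0,0,0]},{"gripper":1,"linear":[-1,1,106],"rot":[0,0,0]},{"gripper":1,"linear":[-1,1,106],"rot":[0,0,0]},{"gripper":1,"linear":[-1,1,106],"rot":[0,0,0]},{"gripper":1,"linear":[-1,1,106],"rot":[0,0,0]},{"gripper":1,"linear":[-1,1,106],"rot":[0,0,0]},{"gripper":1,"linear":[-1,1,106],"rot":[0,0,0]},{"gripper":1,"linear":[-1,1,106],"rot":[0,0,0]}]' 30
python3 - <<'E'
from h import *
go((*E[-75],44),YE)
p=ray("top",(355,144),79)[:2]; u=np.array([.146,-.989]); d=p-F[25]; print("black dropper",p.round(),"along",d@u,"lateral",d@[.989,.146])
E
```

```text
time_s: 3.25
ee_pos: [512.6, -292.0, 45.7]
tcp_rot: [0.653, 0.757, 0.0, 0.001]
contact_force: [-0.2, 0.8, 8.0]
grip_width: 32.4
gripper_force: 29.8
lin [371.   38.    1.3] rot [[0.1, 0.1, 7.9], [-0.1, 0.1, -172.1]] tcp [ 512.6 -292.    45.7] j7 0.36
black dropper [ 589. -227.] along -1.2666232180322865 lateral 86.68202847829116
```

```bash
python3 -m creep '[{"gripper":1,"linear":[0,0,-20],"rot":[0,0,0]},{"gripper":1,"linear":[0,0,-60],"rot":[0,0,0]},{"gripper":1,"linear":[0,0,-100],"rot":[0,0,0]},{"gripper":1,"linear":[0,0,-100],"rot":[0,0,0]},{"gripper":1,"linear":[40,4,-100],"rot":[0,0,1]},{"gripper":1,"linear":[80,8,-100],"rot":[0,0,2]},{"gripper":1,"linear":[120,12,-100],"rot":[0,0,3]},{"gripper":1,"linear":[160,16,-100],"rot":[0,0,4]},{"gripper":1,"linear":[200,20,-100],"rot":[0,0,5]},{"gripper":1,"linear":[240,25,-100],"rot":[0,0,6]},{"gripper":1,"linear":[280,29,-100],"rot":[0,0,7]},{"gripper":1,"linear":[320,33,-100],"rot":[0,0,7.9]},{"gripper":1,"linear":[360,37,-100],"rot":[0,0,7.9]},{"gripper":1,"linear":[371,38,-100],"rot":[0,0,7.9]},{"gripper":1,"linear":[371,38,-100],"rot":[0,0,7.9]},{"gripper":1,"linear":[371,38,-100],"rot":[0,0,7.9]}]'
python3 - <<'E'
from h import *
go((*E[-75],46),YE)
im=ctrl.get_image("wrist"); cv2.imwrite("pics/w2.png",im[:,:,::-1])
E
```

```text
time_s: 4.85
ee_pos: [495.4, 80.0, 144.4]
tcp_rot: [0.704, 0.71, -0.0, 0.0]
contact_force: [-0.5, -0.1, 0.6]
grip_width: 32.5
gripper_force: 30.0
lin [ 0.6  0.7 98.4] rot [[0.0, 0.0, -0.0], [0.0, -0.0, 180.0]] tcp [495.4  80.  144.4] j7 -0.45
```

View pics/w2.png

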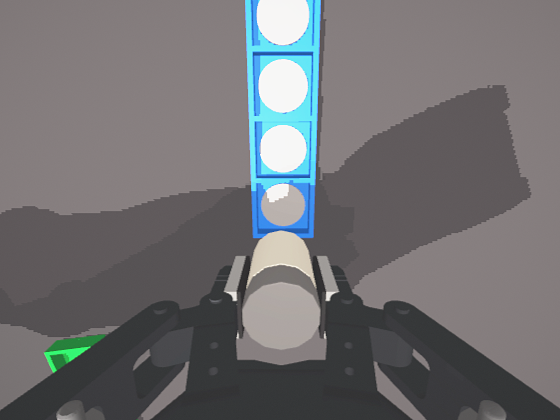

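The jar is held upright above the empty tray's pocket at the end away from the lug, aligned with the row at column 282. Lower it and release.

```bash
python3 -m creep '[{"gripper":1,"linear":[0.5,0.5,40],"rot":[0,0,0]},{"gripper":1,"linear":[0.5,0.5,75],"rot":[0,0,0]},{"gripper":1,"linear":[0.5,0.5,90],"rot":[0,0,0]},{"gripper":1,"linear":[0.5,0.5,96],"rot":[0,0,0]},{"gripper":1,"linear":[0.5,0.5,98.5],"rot":[0,0,0]},{"gripper":1,"linear":[0.5,0.5,98.5],"rot":[0,0,0]},{"gripper":1,"linear":[0.5,0.5,98.5],"rot":[0,0,0]}]'
python3 - <<'E'
from h import *
go((*E[-75],46),YE)
E
python3 -m creep '[{"gripper":0,"linear":[0,0,0],"rot":[0,0,0]},{"gripper":-0.4,"linear":[0,0,0],"rot":[0,0,0]},{"gripper":-0.4,"linear":[0,0,0],"rot":[0,0,0]},{"gripper":-0.4,"linear":[0,0,0],"rot":[0,0,0]},{"gripper":-0.4,"linear":[0,0,0],"rot":[0,0,0]},{"gripper":-0.4,"linear":[0,0,-30],"rot":[0,0,0]},{"gripper":-0.4,"linear":[0,0,-70],"rot":[0,0,0]},{"gripper":-0.4,"linear":[0,0,-110],"rot":[0,0,0]},{"gripper":-0.4,"linear":[0,0,-110],"rot":[0,0,0]}]'
python3 - <<'E'
from h import *
go((503,-240.2,150),YF)
im=ctrl.get_image("wrist"); cv2.imwrite("pics/w3.png",im[:,:,::-1])
E
```

```text
time_s: 5.6
ee_pos: [496.5, 81.1, 46.7]
tcp_rot: [0.704, 0.71, 0.001, 0.0]
contact_force: [-0.2, 0.8, -1.2]
grip_width: 32.3
gripper_force: 30.0
lin [-0.6 -0.4  0.7] rot [[0.1, -0.0, -0.0], [-0.0, -0.1, 180.0]] tcp [496.5  81.1  46.7] j7 -0.55
time_s: 6.5
ee_pos: [498.2, 82.1, 160.5]
tcp_rot: [0.704, 0.71, 0.003, 0.002]
contact_force: [0.1, 0.4, -1.5]
grip_width: 59.9
gripper_force: 0.0
lin [-322.4    2.    10.2] rot [[0.4, -0.0, -7.9], [-0.0, -0.6, 172.1]] tcp [498.2  82.1 160.5] j7 -0.44
```

View pics/w3.png

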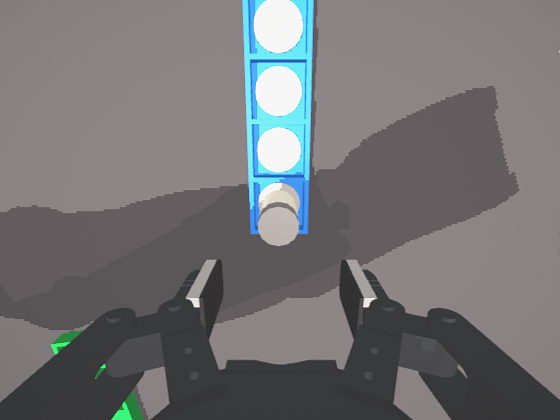

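The jar stands in its pocket at (278,220). Next is the dropper.

```bash
python3 -m creep '[{"gripper":-0.4,"linear":[-40,0,5],"rot":[0,0,-1]},{"gripper":-0.4,"linear":[-90,0,5],"rot":[0,0,-2]},{"gripper":-0.4,"linear":[-140,0,5],"rot":[0,0,-4]},{"gripper":-0.4,"linear":[-190,0,5],"rot":[0,0,-6]},{"gripper":-0.4,"linear":[-240,0,5],"rot":[0,0,-7.9]},{"gripper":-0.4,"linear":[-290,1,5],"rot":[0,0,-7.9]},{"gripper":-0.4,"linear":[-315,1,5],"rot":[0,0,-7.9]},{"gripper":-0.4,"linear":[-322,1,5],"rot":[0,0,-7.9]},{"gripper":-0.4,"linear":[-322,1,5],"rot":[0,0,-7.9]},{"gripper":-0.4,"linear":[-322,1,5],"rot":[0,0,-7.9]},{"gripper":-0.4,"linear":[-322,1,5],"rot":[0,0,-7.9]}]'
python3 - <<'E'
from h import *
go((503,-240.2,44),YF)
im=ctrl.get_image("wrist"); cv2.imwrite("pics/w4.png",im[:,:,::-1])
E
```

```text
time_s: 7.65
ee_pos: [499.8, -238.9, 150.6]
tcp_rot: [0.653, 0.758, 0.0, -0.0]
contact_force: [-0.7, 0.1, -0.1]
grip_width: 59.9
gripper_force: 0.0
lin [ -1.8   3.  106.6] rot [[-0.0, -0.0, 0.1], [0.1, -0.0, -179.9]] tcp [ 499.8 -238.9  150.6] j7 0.34
```

View pics/w4.png

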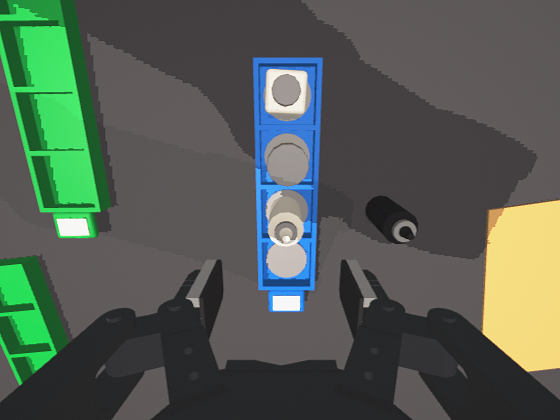

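The dropper is at (286,225), between the fingers once shifted 3 mm. The black one at (395,220) is well clear. Descend and grip.

```bash
python3 -m creep '[{"gripper":-0.4,"linear":[-2,3,40],"rot":[0,0,0]},{"gripper":-0.4,"linear":[-2,3,75],"rot":[0,0,0]},{"gripper":-0.4,"linear":[-2,3,95],"rot":[0,0,0]},{"gripper":-0.4,"linear":[-2,3,106],"rot":[0,0,0]},{"gripper":-0.4,"linear":[-2,3,106],"rot":[0,0,0]},{"gripper":1,"linear":[-2,3,106],"rot":[0,0,0]},{"gripper":1,"linear":[-2,3,106],"rot":[0,0,0]},{"gripper":1,"linear":[-2,3,106],"rot":[0,0,0]},{"gripper":1,"linear":[-2,3,106],"rot":[0,0,0]},{"gripper":1,"linear":[-2,3,106],"rot":[0,0,0]},{"gripper":1,"linear":[-2,3,106],"rot":[0,0,0]},{"gripper":1,"linear":[-2,3,106],"rot":[0,0,0]}]'
python3 - <<'E'
from h import *
go((*E[-25],46),YE)
E
```

```text
time_s: 8.9
ee_pos: [503.7, -242.3, 46.1]
tcp_rot: [0.653, 0.757, 0.0, 0.001]
contact_force: [-1.4, 1.7, 7.3]
grip_width: 27.1
gripper_force: 29.1
lin [ 3.70e+02  4.65e+01 -2.00e-01] rot [[0.1, 0.1, 7.9], [-0.1, 0.2, -172.1]] tcp [ 503.7 -242.3   46.1] j7 0.28
```

```bash
python3 -m creep '[{"gripper":1,"linear":[0,0,-20],"rot":[0,0,0]},{"gripper":1,"linear":[0,0,-60],"rot":[0,0,0]},{"gripper":1,"linear":[0,0,-100],"rot":[0,0,0]},{"gripper":1,"linear":[0,0,-100],"rot":[0,0,0]},{"gripper":1,"linear":[40,5,-100],"rot":[0,0,1]},{"gripper":1,"linear":[80,10,-100],"rot":[0,0,2]},{"gripper":1,"linear":[120,15,-100],"rot":[0,0,3]},{"gripper":1,"linear":[160,20,-100],"rot":[0,0,4]},{"gripper":1,"linear":[200,25,-100],"rot":[0,0,5]},{"gripper":1,"linear":[240,30,-100],"rot":[0,0,6]},{"gripper":1,"linear":[280,35,-100],"rot":[0,0,7]},{"gripper":1,"linear":[320,40,-100],"rot":[0,0,7.9]},{"gripper":1,"linear":[355,45,-100],"rot":[0,0,7.9]},{"gripper":1,"linear":[370,46,-100],"rot":[0,0,7.9]},{"gripper":1,"linear":[370,46,-100],"rot":[0,0,7.9]},{"gripper":1,"linear":[370,46,-100],"rot":[0,0,7.9]},{"gripper":1,"linear":[370,46,-100],"rot":[0,0,7.9]}]'
python3 - <<'E'
from h import *
go((*E[-25],46.3),YE)
E
```

```text
time_s: 10.6
ee_pos: [494.5, 129.4, 144.9]
tcp_rot: [0.705, 0.71, -0.0, 0.0]
contact_force: [0.5, -0.7, 0.3]
grip_width: 27.3
gripper_force: 29.8
lin [ 1.1  1.2 98.6] rot [[0.0, 0.0, -0.1], [0.0, -0.0, 179.9]] tcp [494.5 129.4 144.9] j7 -0.55
```

```bash
python3 -m creep '[{"gripper":1,"linear":[0,1,40],"rot":[0,0,0]},{"gripper":1,"linear":[0,1,75],"rot":[0,0,0]},{"gripper":1,"linear":[0,1,90],"rot":[0,0,0]},{"gripper":1,"linear":[0,1,96],"rot":[0,0,0]},{"gripper":1,"linear":[0,1,98.5],"rot":[0,0,0]},{"gripper":1,"linear":[0,1,98.5],"rot":[0,0,0]},{"gripper":1,"linear":[0,1,98.5],"rot":[0,0,0]},{"gripper":0,"linear":[0,1,98.5],"rot":[0,0,0]},{"gripper":-0.4,"linear":[0,1,98.5],"rot":[0,0,0]},{"gripper":-0.4,"linear":[0,1,98.5],"rot":[0,0,0]},{"gripper":-0.4,"linear":[0,1,98.5],"rot":[0,0,0]},{"gripper":-0.4,"linear":[0,1,98.5],"rot":[0,0,0]},{"gripper":-0.4,"linear":[0,1,68],"rot":[0,0,0]},{"gripper":-0.4,"linear":[0,1,28],"rot":[0,0,0]},{"gripper":-0.4,"linear":[0,1,-8],"rot":[0,0,0]},{"gripper":-0.4,"linear":[0,1,-8],"rot":[0,0,0]},{"gripper":-0.4,"linear":[0,1,-8],"rot":[0,0,0]}]'
python3 - <<'E'
from h import *
go((495.6,-192,150),YF)
im=ctrl.get_image("wrist"); cv2.imwrite("pics/w5.png",im[:,:,::-1])
E
```

```text
time_s: 12.3
ee_pos: [495.7, 130.6, 153.5]
tcp_rot: [0.704, 0.71, 0.001, 0.001]
contact_force: [-0.8, 0.1, -0.6]
grip_width: 59.8
gripper_force: 0.0
lin [-322.5   -2.8    3.5] rot [[0.1, -0.0, -7.9], [-0.0, -0.1, 172.1]] tcp [495.7 130.6 153.5] j7 -0.55
```

View pics/w5.png

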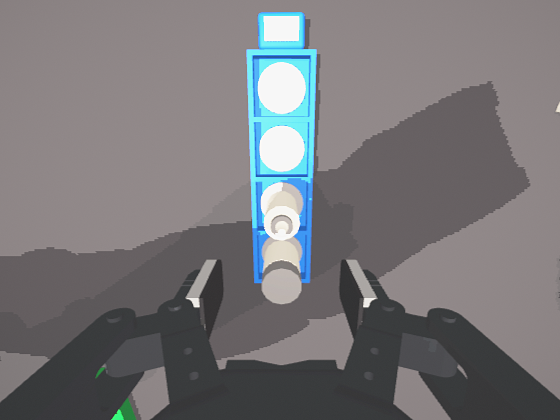

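The dropper at (282,215) and the jar at (281,265) both stand in their pockets. Next is the tube.

```bash
python3 -m creep '[{"gripper":-0.4,"linear":[-40,0,2],"rot":[0,0,-1]},{"gripper":-0.4,"linear":[-90,0,2],"rot":[0,0,-2]},{"gripper":-0.4,"linear":[-140,-1,2],"rot":[0,0,-4]},{"gripper":-0.4,"linear":[-190,-1,2],"rot":[0,0,-6]},{"gripper":-0.4,"linear":[-240,-1,2],"rot":[0,0,-7.9]},{"gripper":-0.4,"linear":[-290,-2,2],"rot":[0,0,-7.9]},{"gripper":-0.4,"linear":[-315,-2,2],"rot":[0,0,-7.9]},{"gripper":-0.4,"linear":[-322,-2,2],"rot":[0,0,-7.9]},{"gripper":-0.4,"linear":[-322,-2,2],"rot":[0,0,-7.9]},{"gripper":-0.4,"linear":[-322,-2,2],"rot":[0,0,-7.9]},{"gripper":-0.4,"linear":[-322,-2,2],"rot":[0,0,-7.9]}]'
python3 - <<'E'
from h import *
go((495.6,-192,44),YF)
E
```

```text
time_s: 13.45
ee_pos: [496.3, -189.7, 150.6]
tcp_rot: [0.653, 0.758, 0.0, -0.0]
contact_force: [-0.2, 0.6, -0.5]
grip_width: 60.0
gripper_force: 0.0
lin [ -2.2  -1.  106.6] rot [[-0.0, -0.0, 0.1], [0.1, -0.0, -179.9]] tcp [ 496.3 -189.7  150.6] j7 0.25
```

```bash
python3 -m creep '[{"gripper":-0.4,"linear":[-1,-1,40],"rot":[0,0,0]},{"gripper":-0.4,"linear":[-1,-1,75],"rot":[0,0,0]},{"gripper":-0.4,"linear":[-1,-1,97],"rot":[0,0,0]},{"gripper":-0.4,"linear":[-1,-1,107],"rot":[0,0,0]},{"gripper":-0.4,"linear":[-1,-1,107],"rot":[0,0,0]},{"gripper":1,"linear":[-1,-1,107],"rot":[0,0,0]},{"gripper":1,"linear":[-1,-1,107],"rot":[0,0,0]},{"gripper":1,"linear":[-1,-1,107],"rot":[0,0,0]},{"gripper":1,"linear":[-1,-1,107],"rot":[0,0,0]},{"gripper":1,"linear":[-1,-1,107],"rot":[0,0,0]},{"gripper":1,"linear":[-1,-1,107],"rot":[0,0,0]},{"gripper":1,"linear":[-1,-1,107],"rot":[0,0,0]}]'
python3 - <<'E'
from h import *
go((*E[25],46),YE)
E
```

```text
time_s: 14.65
ee_pos: [496.1, -192.7, 45.0]
tcp_rot: [0.653, 0.757, 0.0, 0.001]
contact_force: [0.6, 0.0, 8.7]
grip_width: 24.6
gripper_force: 29.5
lin [369.3  53.5  -1.2] rot [[0.1, 0.0, 7.9], [-0.1, 0.2, -172.1]] tcp [ 496.1 -192.7   45. ] j7 0.18
```

```bash
python3 -m creep '[{"gripper":1,"linear":[0,0,-20],"rot":[0,0,0]},{"gripper":1,"linear":[0,0,-60],"rot":[0,0,0]},{"gripper":1,"linear":[0,0,-100],"rot":[0,0,0]},{"gripper":1,"linear":[0,0,-105],"rot":[0,0,0]},{"gripper":1,"linear":[40,6,-105],"rot":[0,0,1]},{"gripper":1,"linear":[80,12,-105],"rot":[0,0,2]},{"gripper":1,"linear":[120,18,-105],"rot":[0,0,3]},{"gripper":1,"linear":[160,24,-105],"rot":[0,0,4]},{"gripper":1,"linear":[200,30,-105],"rot":[0,0,5]},{"gripper":1,"linear":[240,36,-105],"rot":[0,0,6]},{"gripper":1,"linear":[280,42,-105],"rot":[0,0,7]},{"gripper":1,"linear":[320,48,-105],"rot":[0,0,7.9]},{"gripper":1,"linear":[355,52,-105],"rot":[0,0,7.9]},{"gripper":1,"linear":[370,54,-105],"rot":[0,0,7.9]},{"gripper":1,"linear":[370,54,-105],"rot":[0,0,7.9]},{"gripper":1,"linear":[370,54,-105],"rot":[0,0,7.9]},{"gripper":1,"linear":[370,54,-105],"rot":[0,0,7.9]}]'
python3 - <<'E'
from h import *
go((*E[25],45.3),YE)
E
```

```text
time_s: 16.35
ee_pos: [494.8, 180.1, 148.8]
tcp_rot: [0.705, 0.71, -0.0, 0.0]
contact_force: [0.1, -0.1, -1.2]
grip_width: 24.5
gripper_force: 29.6
lin [  0.4   0.3 103.5] rot [[0.0, 0.0, -0.1], [0.0, -0.0, 179.9]] tcp [494.8 180.1 148.8] j7 -0.66
```

```bash
python3 -m creep '[{"gripper":1,"linear":[0,0,40],"rot":[0,0,0]},{"gripper":1,"linear":[0,0,75],"rot":[0,0,0]},{"gripper":1,"linear":[0,0,93],"rot":[0,0,0]},{"gripper":1,"linear":[0,0,100],"rot":[0,0,0]},{"gripper":1,"linear":[0,0,103],"rot":[0,0,0]},{"gripper":1,"linear":[0,0,103.5],"rot":[0,0,0]},{"gripper":1,"linear":[0,0,103.5],"rot":[0,0,0]},{"gripper":0,"linear":[0,0,103.5],"rot":[0,0,0]},{"gripper":-0.4,"linear":[0,0,103.5],"rot":[0,0,0]},{"gripper":-0.4,"linear":[0,0,103.5],"rot":[0,0,0]},{"gripper":-0.4,"linear":[0,0,103.5],"rot":[0,0,0]},{"gripper":-0.4,"linear":[0,0,103.5],"rot":[0,0,0]},{"gripper":-0.4,"linear":[0,0,73],"rot":[0,0,0]},{"gripper":-0.4,"linear":[0,0,33],"rot":[0,0,0]},{"gripper":-0.4,"linear":[0,0,-3],"rot":[0,0,0]},{"gripper":-0.4,"linear":[0,0,-3],"rot":[0,0,0]},{"gripper":-0.4,"linear":[0,0,-3],"rot":[0,0,0]}]'
python3 - <<'E'
from h import *
go((488,-143.5,150),YF)
im=ctrl.get_image("wrist"); cv2.imwrite("pics/w6.png",im[:,:,::-1])
E
```

```text
time_s: 18.05
ee_pos: [495.1, 181.4, 152.6]
tcp_rot: [0.704, 0.71, 0.001, 0.001]
contact_force: [-0.1, -0.7, 0.3]
grip_width: 59.7
gripper_force: 0.0
lin [-324.8   -9.8    2.5] rot [[0.1, -0.0, -7.9], [-0.0, -0.2, 172.1]] tcp [495.1 181.4 152.6] j7 -0.66
```

View pics/w6.png

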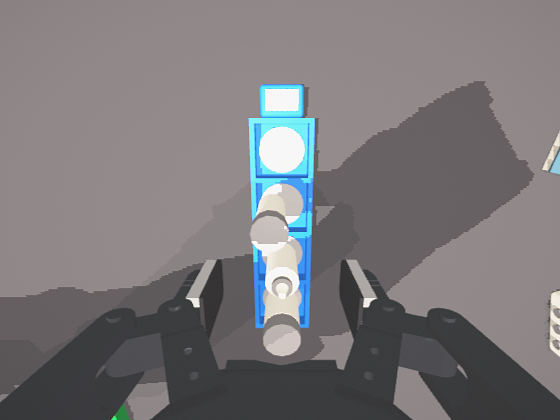

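The tube cap at (269,232) sits left of the row axis at 282, so it may be leaning or off-centre. I'll look closer before going on.

Run:
```python
from h import *
ims=[]
w=ctrl.get_image("wrist"); s=ctrl.get_image("scene"); t=ctrl.get_image("top")
cs=[(w[160:360,200:360],3),(s[150:215,310:385],6),(t[172:220,110:232],3)]
o=[cv2.resize(c,None,fx=f,fy=f,interpolation=cv2.INTER_CUBIC) for c,f in cs]
cv=np.zeros((600,800,3),np.uint8); cv[:600,:480]=o[0]
b=cv2.resize(s[150:210,325:378],(318,360),interpolation=cv2.INTER_CUBIC); cv[:360,482:800]=b
c=cv2.resize(t[172:220,110:232],(318,125),interpolation=cv2.INTER_CUBIC); cv[400:525,482:800]=c
cv2.imwrite("pics/c2.png",cv[:,:,::-1])
```

```text
(no output)
```

View pics/c2.png

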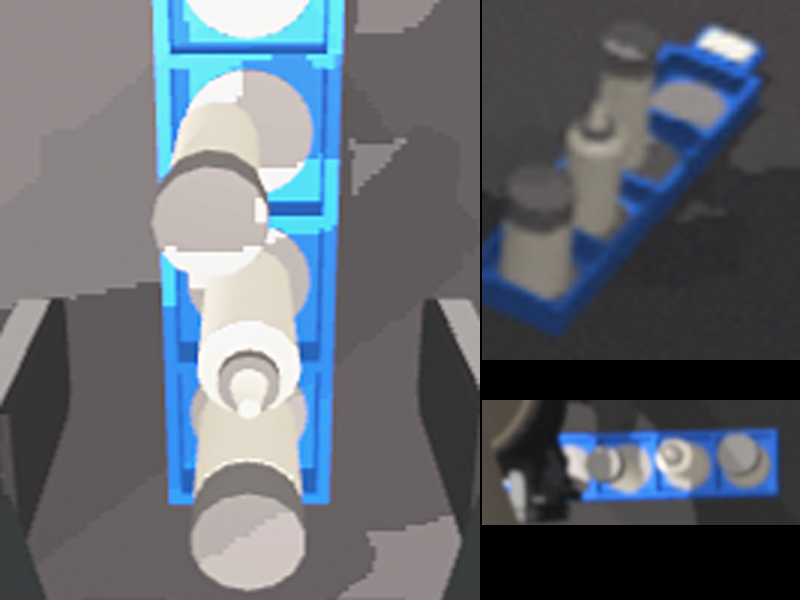

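Run:
```python
from h import *
for n,p,z in (("tubecap",(270,234),81),("tubebase far edge",(272.3,193.5),12),("pad far edge",(282,183.5),6),("dropper nozzle",(282.5,290),79),("dropper base L/R",(264,262),6),("jar lid",(282,340),66)): print(n,ray("wrist",p,z).round(1))
```

```text
tubecap [487.5 182.8  81. ]
tubebase far edge [487.  195.4  12. ]
pad far edge [495.7 203.4   6. ]
dropper nozzle [496.7 138.   79. ]
dropper base L/R [478.8 124.9   6. ]
jar lid [496.9  82.9  66. ]
```

The tube's cap and base both come out at (487,183), so it is upright on the pad. It sits 8 mm off-centre but inside its pocket, so I leave it. Next is the square bottle.

```bash
python3 -m creep '[{"gripper":-0.4,"linear":[-40,-1,2],"rot":[0,0,-1]},{"gripper":-0.4,"linear":[-90,-3,2],"rot":[0,0,-2]},{"gripper":-0.4,"linear":[-140,-4,2],"rot":[0,0,-4]},{"gripper":-0.4,"linear":[-190,-5,2],"rot":[0,0,-6]},{"gripper":-0.4,"linear":[-240,-7,2],"rot":[0,0,-7.9]},{"gripper":-0.4,"linear":[-290,-8,2],"rot":[0,0,-7.9]},{"gripper":-0.4,"linear":[-315,-9,2],"rot":[0,0,-7.9]},{"gripper":-0.4,"linear":[-325,-9,2],"rot":[0,0,-7.9]},{"gripper":-0.4,"linear":[-325,-9,2],"rot":[0,0,-7.9]},{"gripper":-0.4,"linear":[-325,-9,2],"rot":[0,0,-7.9]},{"gripper":-0.4,"linear":[-325,-9,2],"rot":[0,0,-7.9]}]'
python3 - <<'E'
from h import *
go((488,-143,44),YF)
im=ctrl.get_image("wrist"); cv2.imwrite("pics/w7.png",im[:,:,::-1])
E
```

```text
time_s: 19.35
ee_pos: [488.7, -141.9, 149.7]
tcp_rot: [0.653, 0.758, 0.0, -0.0]
contact_force: [-0.7, 0.4, -0.6]
grip_width: 59.6
gripper_force: 0.0
lin [ -1.1  -0.8 105.7] rot [[-0.0, -0.0, 0.1], [0.1, -0.0, -179.9]] tcp [ 488.7 -141.9  149.7] j7 0.16
```

View pics/w7.png

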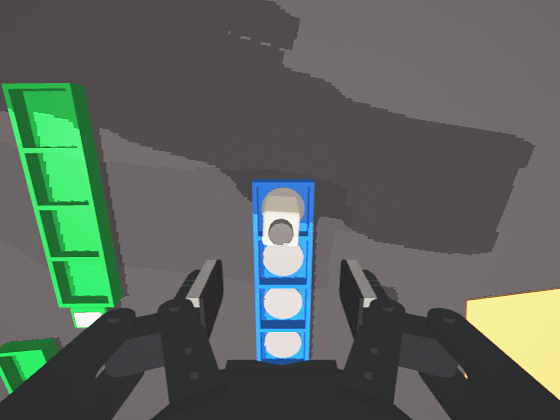

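The square bottle at (281,230) is centred and square to the fingers. Descend and grip.

```bash
python3 -m creep '[{"gripper":-0.4,"linear":[-1,-1,40],"rot":[0,0,0]},{"gripper":-0.4,"linear":[-1,-1,75],"rot":[0,0,0]},{"gripper":-0.4,"linear":[-1,-1,96],"rot":[0,0,0]},{"gripper":-0.4,"linear":[-1,-1,106],"rot":[0,0,0]},{"gripper":-0.4,"linear":[-1,-1,106],"rot":[0,0,0]},{"gripper":1,"linear":[-1,-1,106],"rot":[0,0,0]},{"gripper":1,"linear":[-1,-1,106],"rot":[0,0,0]},{"gripper":1,"linear":[-1,-1,106],"rot":[0,0,0]},{"gripper":1,"linear":[-1,-1,106],"rot":[0,0,0]},{"gripper":1,"linear":[-1,-1,106],"rot":[0,0,0]},{"gripper":1,"linear":[-1,-1,106],"rot":[0,0,0]},{"gripper":1,"linear":[-1,-1,106],"rot":[0,0,0]}]'
python3 - <<'E'
from h import *
go((*E[75],46),YE)
E
```

```text
time_s: 20.6
ee_pos: [488.5, -144.9, 45.1]
tcp_rot: [0.654, 0.757, 0.0, 0.001]
contact_force: [-1.1, 1.2, 7.3]
grip_width: 27.6
gripper_force: 29.1
lin [370.5  60.9  -1.1] rot [[0.1, 0.0, 7.9], [-0.1, 0.2, -172.1]] tcp [ 488.5 -144.9   45.1] j7 0.07
```

```bash
python3 -m creep '[{"gripper":1,"linear":[0,0,-20],"rot":[0,0,0]},{"gripper":1,"linear":[0,0,-60],"rot":[0,0,0]},{"gripper":1,"linear":[0,0,-100],"rot":[0,0,0]},{"gripper":1,"linear":[0,0,-105],"rot":[0,0,0]},{"gripper":1,"linear":[40,7,-105],"rot":[0,0,1]},{"gripper":1,"linear":[80,14,-105],"rot":[0,0,2]},{"gripper":1,"linear":[120,20,-105],"rot":[0,0,3]},{"gripper":1,"linear":[160,27,-105],"rot":[0,0,4]},{"gripper":1,"linear":[200,33,-105],"rot":[0,0,5]},{"gripper":1,"linear":[240,40,-105],"rot":[0,0,6]},{"gripper":1,"linear":[280,47,-105],"rot":[0,0,7]},{"gripper":1,"linear":[320,53,-105],"rot":[0,0,7.9]},{"gripper":1,"linear":[355,59,-105],"rot":[0,0,7.9]},{"gripper":1,"linear":[370,61,-105],"rot":[0,0,7.9]},{"gripper":1,"linear":[370,61,-105],"rot":[0,0,7.9]},{"gripper":1,"linear":[370,61,-105],"rot":[0,0,7.9]},{"gripper":1,"linear":[370,61,-105],"rot":[0,0,7.9]}]'
python3 - <<'E'
from h import *
go((*E[75],45.4),YE)
E
```

```text
time_s: 22.3
ee_pos: [494.3, 228.6, 148.9]
tcp_rot: [0.705, 0.71, -0.0, 0.0]
contact_force: [-0.9, 0.0, -0.2]
grip_width: 27.6
gripper_force: 29.8
lin [  2.    0.5 103.5] rot [[0.0, 0.0, -0.1], [0.1, -0.0, 179.9]] tcp [494.3 228.6 148.9] j7 -0.76
```

```bash
python3 -m creep '[{"gripper":1,"linear":[1,0,40],"rot":[0,0,0]},{"gripper":1,"linear":[1,0,75],"rot":[0,0,0]},{"gripper":1,"linear":[1,0,93],"rot":[0,0,0]},{"gripper":1,"linear":[1,0,100],"rot":[0,0,0]},{"gripper":1,"linear":[1,0,103],"rot":[0,0,0]},{"gripper":1,"linear":[1,0,103.5],"rot":[0,0,0]},{"gripper":1,"linear":[1,0,103.5],"rot":[0,0,0]},{"gripper":0.2,"linear":[1,0,103.5],"rot":[0,0,0]},{"gripper":0,"linear":[1,0,103.5],"rot":[0,0,0]},{"gripper":-0.4,"linear":[1,0,103.5],"rot":[0,0,0]},{"gripper":-0.4,"linear":[1,0,103.5],"rot":[0,0,0]},{"gripper":-0.4,"linear":[1,0,103.5],"rot":[0,0,0]},{"gripper":-0.4,"linear":[1,0,73],"rot":[0,0,0]},{"gripper":-0.4,"linear":[1,0,33],"rot":[0,0,0]},{"gripper":-0.4,"linear":[1,0,-7],"rot":[0,0,0]},{"gripper":-0.4,"linear":[-40,0,-50],"rot":[0,0,0]},{"gripper":-0.4,"linear":[-90,0,-50],"rot":[0,0,0]},{"gripper":-0.4,"linear":[-120,0,-50],"rot":[0,0,0]},{"gripper":-0.4,"linear":[-120,0,-50],"rot":[0,0,0]},{"gripper":-0.4,"linear":[-120,0,-50],"rot":[0,0,0]}]'
python3 - <<'E'
from h import *
w=ctrl.get_image("wrist"); s=ctrl.get_image("scene")
cv=np.zeros((420,800,3),np.uint8); cv[:,:480]=w[:,40:520]
cv[:360,482:800]=cv2.resize(s[145:205,325:378],(318,360),interpolation=cv2.INTER_CUBIC)
cv2.imwrite("pics/f.png",cv[:,:,::-1])
E
```

```text
time_s: 24.3
ee_pos: [495.1, 109.4, 199.1]
tcp_rot: [0.705, 0.709, 0.0, 0.0]
contact_force: [0.5, 1.3, 0.3]
grip_width: 59.5
gripper_force: 0.0
```

View pics/f.png

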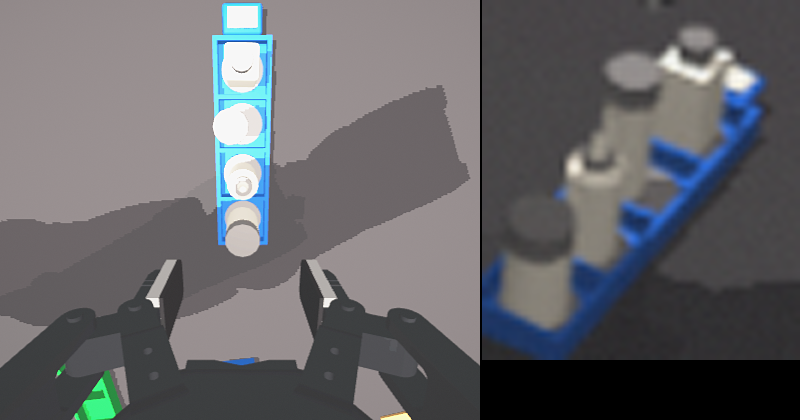

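All four stand upright in the empty tray. In the final wrist view, from the lug down, they are square bottle (242,65), tube (232,126), dropper (242,180) and jar (242,235). The scene crop also shows them all vertical, and the gripper is clear. Handing in.

```bash
python3 -c "
from cell import ctrl
print(ctrl.hand_in())"
```

```text
the job is handed in; nothing more can be done
None
```

I moved all four vials into the empty tray in reverse order and handed the job in at about 24 s: from the lug they are square bottle, tube, dropper, jar, all released and upright in the last pictures, with the tube about 8 mm off-centre in its pocket; no verdict was returned.

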